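# Screw the loose lid down on the bead jar

## Task

On the bookshop counter stand three bead jars; the squat round one has its lid only resting loose and high on the neck, off the thread. Turn that lid backwards (anticlockwise seen from above) until it drops into the start of the thread, then screw it down clockwise until it is fully home and let go. Leave all three jars standing upright where they are.

Things in the scene. Friction and masses are not known exactly. Their poses are not given: they have to be found in the camera images.
- jar: The squat round jar, heavy (1.6 kg), loose, full of beads: clear body 96 mm across, shoulder up to 82 mm, white neck 40 mm across, rim at 110.5 mm. Origin: centre of underside, z up. It stays put while its lid is turned, slides a few mm to centre itself in closing fingers, and turns with the lid if forced hard against a stop.
- jar_mouth (a point): Centre of the jar's neck rim. Four thread ridges, a quarter turn apart, with gaps between; at first the lid's lugs lie on the ridges' flat tops, and clockwise they only jam on a stop post. Turned back 40 degrees from any start, the lugs are over the gaps: the lid falls 12 mm, unless stiff fingers hold it up: then lower it. Backward stop: 44 to 62 degrees from the start.
- lid: Loose ribbed white lid on the squat jar, 56 mm across, 37 mm high, 60 g. Origin: centre of its lower edge, z up; 106 mm above the jar's underside at first, 94 dropped, 89 fully screwed down. Its x axis, anticlockwise from the jar's x: 22 to 40 degrees at first, drops from 54 to 84 (stop). Then clockwise: sinks 5 mm between 50 and 15, closing stop at 12 degrees. Play: 1 mm sideways, 2 mm up.
- tall_jar: Bystander: slim tall round jar of the same clear material, 64 mm across, 150 mm high with its closed 44 mm white lid. Origin: centre of its underside. Loose, about 0.6 kg.
- square_jar: Bystander: square jar of the same clear material, 84 mm by 84 mm, 112 mm high with its closed 56 mm white lid. Origin: centre of its underside. Loose, about 1.2 kg.

How it is judged (in metres and radians):
On the way:
1. the lid, turned backwards, has dropped into the start of the thread (z of lid in the frame of jar between 0.0925 and 0.099 m and angle between the x axis of lid and the x axis of jar, either way round above 0.802851 rad and horizontal distance between lid and jar below 0.005 m), for 0.1 s.
At the end, for the whole second after the job is handed in: The lid is screwed down on the squat jar (within about 2 mm of fully home, level and centred), at rest; the squat jar is upright and within 50 mm of where it began, the other two jars are upright and within 40 mm of where they began (z of lid in the frame of jar below 0.0912 m and horizontal distance between lid and jar below 0.005 m and angle between the z axis of lid and the z axis of jar, either way round below 0.1 rad and linear speed of each of lid, jar below 0.02 m/s and angle between jar's own z axis and vertical below 0.1 rad and distance of jar from where it was at the start of the episode below 0.05 m and distance of each of tall_jar, square_jar from where it was at the start of the episode below 0.04 m and angle between each of tall_jar, square_jar's own z axis and vertical below 0.2 rad); the robot touches nothing.
It fails at once if one of the jars is tipped by more than about 25 degrees (angle between any of jar, tall_jar, square_jar's own z axis and vertical above 0.45 rad).
It also fails if it takes over 38 s, if anything falls off the work surface, if the arm or the gripper's body presses on something with over 40 N, if the wrist force passes 120 N, or if a joint passes its speed limit or range.

## Robot

A 6-joint arm with a two-finger parallel gripper is mounted at the origin on the work surface. World frame = base frame: x ahead of the robot, y to its left, z up, the work surface at z = 0. Lengths are in mm, angles in degrees, forces in N, time in s.
With the tool pointing down it reaches from about 300 to 850 mm from the base axis. Payload 4.2 kg.
Tool frame: the origin (TCP) lies midway between the tips of the shut fingers; the grasp point (between the pads) lies 19 mm behind it; z points along the fingers, y is the line along which they close (so a half turn about z gives the same grasp; the last joint's range is limited). The gripper opens to 91 mm and grips with 3 to 60 N. Pads are 32 mm wide; open, the fingers measure 118 mm over their backs; the gripper's body (76 mm by 178 mm) begins 60 mm behind the grasp point.
Start: joints at [70.073, 18.312, 89.639, -0, 72.044, -1.146], TCP at [185.13, 544.399, 213.976] pointing down, gripper open.
Joint ranges: [-177.97, 177.97], [-48.28, 115.42], [12.27, 149.76], [-77.06, 257.06], [2.81, 150.46], [-146.56, 146.56]. Speed limits (degrees/s): [147.25, 147.25, 180, 180, 180, 180].

## Interface

Orientations are given as [roll, pitch, yaw] about the fixed x, y, z axes, in that order (R = Rz(yaw) Ry(pitch) Rx(roll)).
In Python, from workcell import env, imaging, state, job_done gives the robot as it stands (env), with the cameras (imaging), the readings as plain functions and the job as plain functions.
- The arm moves only by the shell command python3 drive.py 'ROWS' [OPENING] [FORCE]. ROWS is a JSON list of rows, 1 to 8 of them, each of 6 numbers: dx, dy, dz in shares of the most that a row can go, 1 being 50 mm, then a rotation vector rx, ry, rz in fractions of the full range, 1 being 45 degrees; each row shifts and turns the commanded pose from where the row before left it, along the tool's axes as they then stand; what a row does not reach is not made up. A row lasts 1/10 s, in which the tool goes at most 50 mm and 8.59 degrees, less where a joint would pass 70% of its speed; a pose out of reach is approached as far as the arm can. OPENING is the finger opening in mm, set as the command begins (- or left out keeps the last). The fingers move at their own pace and stop on an object; FORCE is the grip in N (left out, the last holds). Time passes only in rows, so rows that do not move let the fingers close. It prints the time, the measured TCP pose, the force, the opening and the grip force at its end. Input that does not fit is refused with a message, and nothing moves.
- state(): the state, without advancing time (a new reading comes with each control period).
- imaging.grab_frame(name): name is "side" or "top"; returns the picture (400x640x3 uint8, blue, green, red); there is no depth.
- imaging.camera_model(name): a dict with "fx", "fy", "cx", "cy" (pixels), "T" (4x4, takes a point from camera to world coordinates). Camera axes: x right, y up, looking along -z (the intrinsics and any distortion apply to the point x, -y, -z); pixel columns grow to the right and rows downward; lengths in mm; the calibration is good to about 2 mm. A picture is of the moment at which its call begins. camera_model takes no time and is no camera call.
- job_done(): hands the job in; it is judged then, once.
The state is a dict: "time_s": time; "qpos": joint angles; "qvel": joint speeds; "effort": joint torques, N m; "ee_pos": TCP position; "ee_rot": TCP orientation; "force": force on the tool from outside, world axes, zero at the start; "torque": the same for the moment, N m; "gripper_width": finger opening in mm; "gripper_force": force on a finger pad.
Only numpy, scipy, OpenCV 4.12 (cv2) and the standard library are available. Lean on these libraries where they do the work, as an engineer would, in place of code of your own. Each camera call takes 0.05 s, during which the arm holds its last target. There are 200 camera calls.

## Working session

There is one attempt and no reset: what is moved stays moved. The work goes in short steps, Python scripts to look and compute and a shell command to move; the robot and the scene stay as the last step left them, time stands still between calls to the robot, and variables do not carry over. Pictures are saved under pics/ and viewed, at most 10 in all, crops included, and the job is handed in when it is done.

```bash
ls; mkdir -p pics
python3 - <<'E'
from workcell import env, imaging, state, job_done
import cv2
for n in("top","side"):
    cv2.imwrite(f"pics/{n}0.png",imaging.grab_frame(n)); m=imaging.camera_model(n); print(n,m)
s=state();print(s['time_s'],s['ee_pos'],s['ee_rot'],s['gripper_width'])
E
```

```text
drive.py
pics
workcell.py
top {'fx': 405.4920089805297, 'fy': 405.4920089805297, 'cx': 322.1909372096389, 'cy': 198.43296662541945, 'T': array([[ 9.23896647e-02,  9.72163434e-01, -2.15319314e-01,
         3.68137939e+02],
       [-9.95720553e-01,  8.97311042e-02, -2.21112981e-02,
        -4.56740055e+00],
       [-2.17495575e-03,  2.16440721e-01,  9.76293339e-01,
         8.54142893e+02],
       [ 0.00000000e+00,  0.00000000e+00,  0.00000000e+00,
         1.00000000e+00]])}
side {'fx': 407.91003868050774, 'fy': 407.91003868050774, 'cx': 315.82961757906867, 'cy': 192.52905437584013, 'T': array([[-9.91696776e-01,  7.60229028e-02, -1.03720890e-01,
         4.39841568e+02],
       [-1.28433787e-01, -6.26283104e-01,  7.68943584e-01,
         5.85858411e+02],
       [-6.50131730e-03,  7.75880140e-01,  6.30846844e-01,
         5.70515878e+02],
       [ 0.00000000e+00,  0.00000000e+00,  0.00000000e+00,
         1.00000000e+00]])}
0.1 [184.98042758 543.96334703 213.20680812] [-1.79909175e+02 -1.61159526e-04  1.61219808e+02] 91.27558121998949
```

View pics/top0.png

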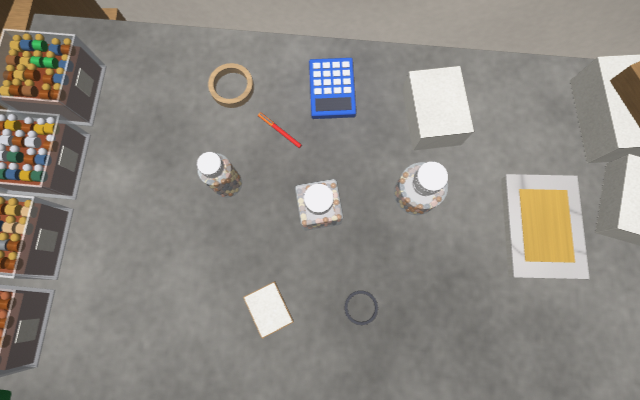

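View pics/side0.png

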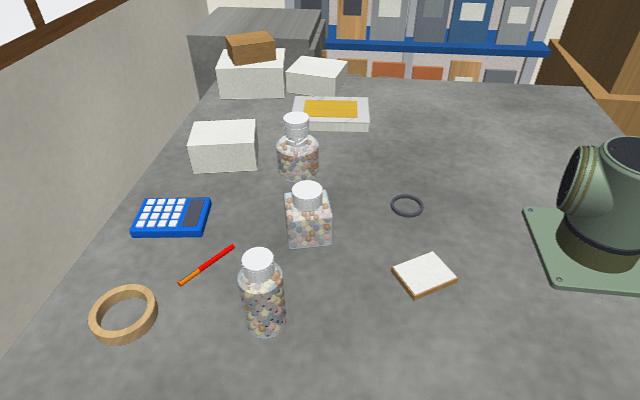

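The squat jar is the right one in the top view (lid about 432,177) and the far one in the side view (lid about 296,119). The square jar is next to it at (319,198), and the tall jar is at (209,163).

```bash
cat > h.py <<'E'
from workcell import env, imaging, state, job_done
import cv2, numpy as np
def ray(n,u,v):
    m=imaging.camera_model(n);T=m['T']
    d=T[:3,:3]@np.array([(u-m['cx'])/m['fx'],-(v-m['cy'])/m['fy'],-1.]);return T[:3,3],d
def plane(n,u,v,z):
    o,d=ray(n,u,v);return o+d*(z-o[2])/d[2]
def proj(n,p):
    m=imaging.camera_model(n);T=m['T'];c=T[:3,:3].T@(np.array(p)-T[:3,3])
    return m['cx']-m['fx']*c[0]/c[2],m['cy']+m['fy']*c[1]/c[2]
E
python3 - <<'E'
from h import *
im=cv2.imread('pics/top0.png');sd=cv2.imread('pics/side0.png')
def white(c,t): return ((c.min(2)>t)*255).astype('uint8')
for nm,(x,y) in dict(sq=(432,177),tall=(209,163),squ=(319,198)).items():
    c=im[y-30:y+31,x-30:x+31]
    for t in (225,240):
        k,l,s,ce=cv2.connectedComponentsWithStats(white(c,t))
        i=1+s[1:,4].argmax(); u,v=ce[i]+[x-30,y-30]
        z=dict(sq=143,tall=150,squ=112)[nm]
        print(nm,t,s[i],u,v,plane('top',u,v,z))
a=np.hstack([cv2.resize(im[135:235,380:480],(400,400),interpolation=2),cv2.resize(sd[100:200,250:350],(400,400),interpolation=2)])
cv2.imwrite('pics/crop.png',a)
E
```

```text
sq 225 [ 16  15  30  28 667] 432.33883058470764 175.58770614692654 [ 585.74193733 -183.92952013  143.        ]
sq 240 [ 16  15  29  28 606] 432.1914191419142 175.25247524752476 [ 586.35030737 -183.64135424  143.        ]
tall 225 [ 18  19  23  22 391] 208.3299232736573 162.68286445012788 [570.62653805 223.33897178 150.        ]
tall 240 [ 19  19  21  21 244] 208.38934426229508 162.8811475409836 [570.26414984 223.17399531 150.        ]
squ 225 [ 15  16  29  28 636] 318.21069182389937 197.53773584905662 [532.84227867  19.83359405 112.        ]
squ 240 [ 16  16  27  27 579] 317.97582037996546 197.22279792746113 [533.4045264   20.32956665 112.        ]
```

View pics/crop.png

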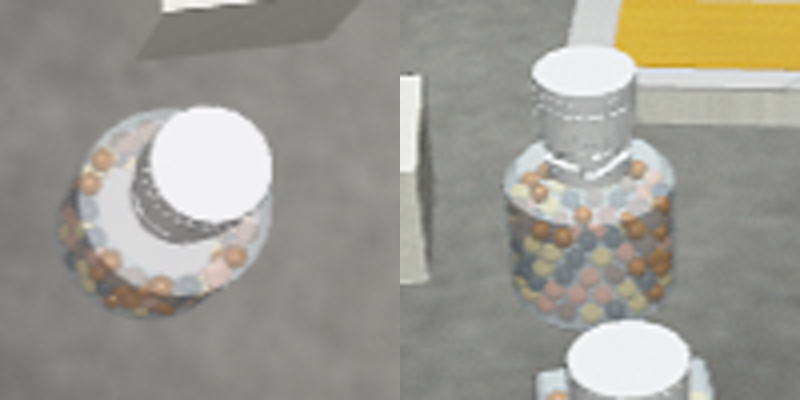

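Careful with the scale: shifts go in shares of 50 mm and turns go in shares of 45 degrees. That gives: -30 mm is -0.6, -28 mm is -0.56.

```bash
python3 -c "
from h import *
print(plane('top',433,176,143),plane('side',296,117.6,143))"; python3 drive.py '[[-0.6, -0.56, 0, 0, 0, 0], [-0.6, -0.56, 0, 0, 0, 0], [-0.6, -0.56, 0, 0, 0, 0], [-0.6, -0.56, 0, 0, 0, 0], [-0.6, -0.56, 0, 0, 0, 0], [-0.6, -0.56, 0, 0, 0, 0], [-0.6, -0.56, 0, 0, 0, 0], [-0.6, -0.56, 0, 0, 0, 0]]' 91; python3 drive.py '[[-0.6, -0.56, 0, 0, 0, 0], [-0.6, -0.56, 0, 0, 0, 0], [-0.6, -0.56, 0, 0, 0, 0], [-0.6, -0.56, 0, 0, 0, 0], [-0.6, -0.56, 0, 0, 0, 0], [-0.6, -0.56, 0, 0, 0, 0], [-0.6, -0.56, 0, 0, 0, 0], [-0.6, -0.56, 0, 0, 0, 0]]'; python3 drive.py '[[-0.6, -0.56, 0, 0, 0, 0], [-0.6, -0.56, 0, 0, 0, 0], [0, 0, 0, 0, 0, 0.1778], [0, 0, 0, 0, 0, 0.1778], [0, 0, 0, 0, 0, 0.1778], [0, 0, 0, 0, 0, 0.1778], [0, 0, 0, 0, 0, 0.1778], [0, 0, 0, 0, 0, 0.1778]]'; python3 drive.py '[[0, 0, 0, 0, 0, 0.1778], [0, 0, 0, 0, 0, 0.1778], [0, 0, 0, 0, 0, 0.1778], [0, 0, 0, 0, 0, 0.1778], [0, 0, 0, 0, 0, 0], [0, 0, 0, 0, 0, 0]]'
```

```text
[ 585.07402862 -185.15175968  143.        ] [ 585.17198108 -183.07921978  143.        ]
time_s: 0.9
ee_pos: [340.5, 253.4, 213.8]
ee_rot: [-180.0, -0.0, 161.2]
force: [1.4, -0.7, -0.4]
gripper_width: 91.2
gripper_force: 0.0
time_s: 1.7
ee_pos: [495.6, -35.9, 213.7]
ee_rot: [180.0, -0.0, 161.2]
force: [1.9, 0.2, 0.1]
gripper_width: 91.0
gripper_force: 0.0
time_s: 2.5
ee_pos: [533.8, -106.6, 213.5]
ee_rot: [-180.0, -0.0, 112.9]
force: [-0.4, -0.1, 0.5]
gripper_width: 90.8
gripper_force: 0.0
time_s: 3.1
ee_pos: [533.9, -106.6, 213.6]
ee_rot: [-180.0, -0.0, 81.4]
force: [-0.1, 0.4, -0.0]
gripper_width: 90.7
gripper_force: 0.0
```

Converted, -23 mm is -0.46, 20.7 mm is 0.414.

```bash
python3 drive.py '[[-0.46, 0.414, 0, 0, 0, 0], [-0.46, 0.414, 0, 0, 0, 0], [-0.46, 0.414, 0, 0, 0, 0], [0, 0, 0, 0, 0, 0], [0, 0, 0.4, 0, 0, 0], [0, 0, 0.4, 0, 0, 0], [0, 0, 0.4, 0, 0, 0], [0, 0, 0, 0, 0, 0]]' 91;  python3 drive.py '[[0, 0, 0.3, 0, 0, 0], [0, 0, 0.3, 0, 0, 0], [0, 0, 0.26, 0, 0, 0], [0, 0, 0, 0, 0, 0], [0, 0, 0, 0, 0, 0]]'
python3 - <<'E'
from h import *
a=imaging.grab_frame('side')[60:210,210:390];b=imaging.grab_frame('top')[115:235,370:490]
cv2.imwrite('pics/pre.png',np.hstack([cv2.resize(a,(480,400)),cv2.resize(b,(320,400))]))
E
```

```text
time_s: 3.9
ee_pos: [582.6, -183.0, 151.0]
ee_rot: [-179.6, -0.1, 81.3]
force: [-0.1, 0.0, -0.6]
gripper_width: 91.2
gripper_force: 0.0
time_s: 4.4
ee_pos: [585.2, -184.3, 111.4]
ee_rot: [180.0, -0.0, 81.2]
force: [0.2, -0.1, 0.0]
gripper_width: 91.1
gripper_force: 0.0
```

View pics/pre.png

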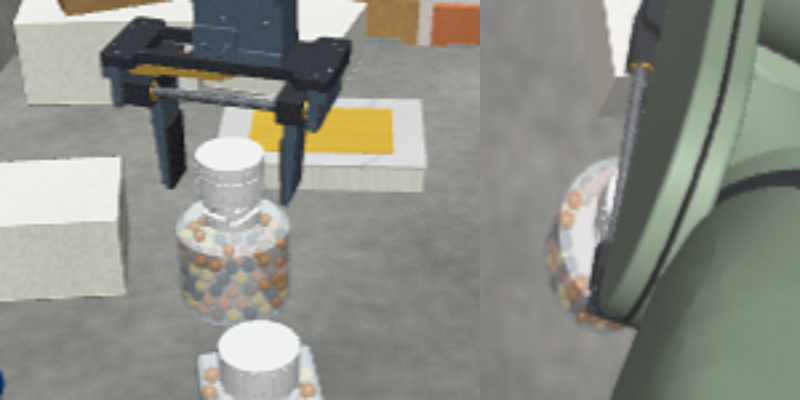

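The fingers straddle the lid on both sides in the side view (crop 170–290 px) and the lid is centred between them. Next I'll close the gripper.

```bash
python3 drive.py '[[0, 0, 0, 0, 0, 0], [0, 0, 0, 0, 0, 0], [0, 0, 0, 0, 0, 0], [0, 0, 0, 0, 0, 0], [0, 0, 0, 0, 0, 0], [0, 0, 0, 0, 0, 0]]' 50 15; python3 drive.py '[[0, 0, 0, 0, 0, 0], [0, 0, 0, 0, 0, 0]]'
```

```text
time_s: 5.1
ee_pos: [585.0, -184.3, 111.0]
ee_rot: [180.0, -0.0, 81.2]
force: [0.3, -0.4, 0.3]
gripper_width: 55.6
gripper_force: 15.0
time_s: 5.3
ee_pos: [585.1, -184.3, 111.0]
ee_rot: [180.0, -0.0, 81.2]
force: [0.5, 0.4, 0.2]
gripper_width: 55.8
gripper_force: 15.0
```

Gripped. Next, turn 42° anticlockwise (tool rz negative).

Converted, -6 degrees / 45 = -0.1333.

```bash
python3 drive.py '[[0, 0, 0, 0, 0, -0.1333], [0, 0, 0, 0, 0, -0.1333], [0, 0, 0, 0, 0, -0.1333], [0, 0, 0, 0, 0, -0.1333], [0, 0, 0, 0, 0, -0.1333], [0, 0, 0, 0, 0, -0.1333], [0, 0, 0, 0, 0, -0.1333], [0, 0, 0, 0, 0, 0]]'; python3 -c "
from h import *
s=state();print(s['force'],s['torque'],s['qpos'])"
```

```text
time_s: 6.1
ee_pos: [585.1, -184.2, 110.8]
ee_rot: [180.0, -0.0, 123.2]
force: [0.1, 1.2, -0.9]
gripper_width: 55.7
gripper_force: 15.0
[ 0.11018594  1.21297702 -0.87518381] [-0.06710214 -0.07302529  0.02712368] [-1.85624296e+01  2.61904305e+01  9.29250861e+01  1.91191122e-02
  6.08785058e+01 -5.17752641e+01]
```

Converted, 2 mm is 0.04.

```bash
python3 drive.py '[[0, 0, 0.04, 0, 0, 0], [0, 0, 0.04, 0, 0, 0], [0, 0, 0, 0, 0, 0]]'; python3 drive.py '[[0, 0, 0.04, 0, 0, 0], [0, 0, 0.04, 0, 0, 0], [0, 0, 0.04, 0, 0, 0], [0, 0, 0, 0, 0, 0]]'; python3 drive.py '[[0, 0, 0.02, 0, 0, 0], [0, 0, 0.02, 0, 0, 0], [0, 0, 0, 0, 0, 0], [0, 0, 0, 0, 0, 0]]';python3 - <<'E'
from h import *
a=imaging.grab_frame('side')[60:210,210:390]
cv2.imwrite('pics/low.png',cv2.resize(a,(720,600)))
E
```

```text
time_s: 6.4
ee_pos: [585.0, -184.3, 106.6]
ee_rot: [180.0, -0.0, 123.2]
force: [1.1, -0.5, -0.7]
gripper_width: 55.5
gripper_force: 15.0
time_s: 6.8
ee_pos: [585.1, -184.3, 100.6]
ee_rot: [180.0, -0.0, 123.2]
force: [1.5, -0.4, -1.5]
gripper_width: 55.9
gripper_force: 15.0
time_s: 7.2
ee_pos: [585.1, -184.3, 99.0]
ee_rot: [180.0, 0.0, 123.2]
force: [0.9, -0.3, 0.7]
gripper_width: 55.6
gripper_force: 15.0
```

View pics/low.png

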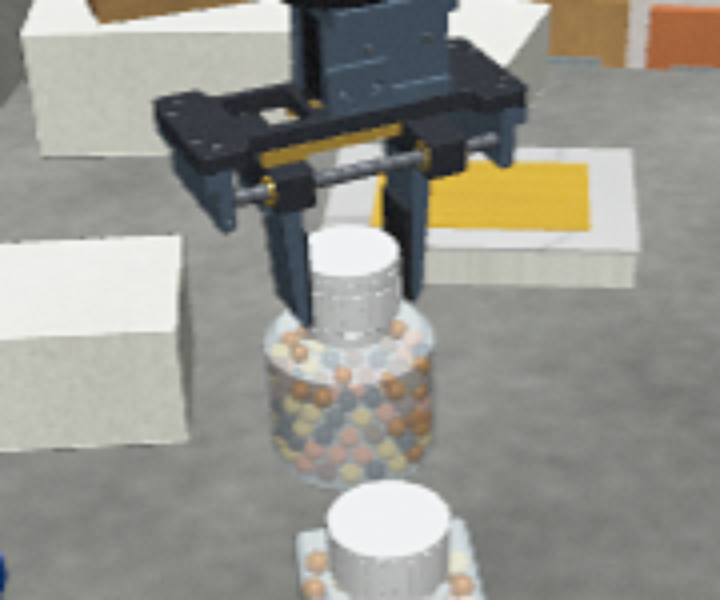

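The lid now sits on the shoulder (lid at 310–400 × 230–340 px in the crop), so it has dropped. Now I'll screw it clockwise, following it down.

Converted, 0.3 mm is 0.006, 4 degrees / 45 = 0.0889.

```bash
q(){ python3 -c "
from workcell import env, imaging, state, job_done
s=state();print('F',s['force'].round(1),'T',s['torque'].round(2))"; }
python3 drive.py '[[0, 0, 0, 0, 0, 0.0889], [0, 0, 0, 0, 0, 0.0889], [0, 0, 0.006, 0, 0, 0.0889], [0, 0, 0, 0, 0, 0]]'|head -4;q; python3 drive.py '[[0, 0, 0.006, 0, 0, 0.0889], [0, 0, 0.006, 0, 0, 0.0889], [0, 0, 0, 0, 0, 0]]'|head -4;q; python3 drive.py '[[0, 0, 0.008, 0, 0, 0.0889], [0, 0, 0.008, 0, 0, 0.0889], [0, 0, 0, 0, 0, 0]]'|head -4;q
```

```text
time_s: 7.65
ee_pos: [585.0, -184.3, 99.0]
ee_rot: [180.0, 0.0, 111.2]
force: [1.2, 0.2, 1.5]
F [1.2 0.2 1.5] T [-0.09 -0.08 -0.03]
time_s: 7.95
ee_pos: [585.2, -184.5, 98.9]
ee_rot: [179.9, 0.0, 103.3]
force: [-0.8, 0.4, 5.0]
F [-0.8  0.4  5. ] T [-0.04  0.04 -0.05]
time_s: 8.25
ee_pos: [585.6, -184.6, 98.8]
ee_rot: [179.9, 0.1, 95.3]
force: [0.2, 0.9, 7.5]
F [0.2 0.9 7.5] T [-0.07  0.13 -0.1 ]
```

Converted, 4 degrees / 45 = 0.0889.

```bash
q(){ python3 -c "
from workcell import env, imaging, state, job_done
s=state();print('F',s['force'].round(1),'T',s['torque'].round(2))"; }
python3 drive.py '[[0, 0, 0, 0, 0, 0.0889], [0, 0, 0, 0, 0, 0.0889], [0, 0, 0, 0, 0, 0]]'|head -3;q; python3 drive.py '[[0, 0, 0.008, 0, 0, 0.0889], [0, 0, 0.008, 0, 0, 0.0889], [0, 0, 0, 0, 0, 0]]'|head -3;q; python3 drive.py '[[0, 0, 0.01, 0, 0, 0.0889], [0, 0, 0.01, 0, 0, 0.0889], [0, 0, 0, 0, 0, 0]]'|head -5;q
```

```text
time_s: 8.55
ee_pos: [585.1, -184.3, 98.1]
ee_rot: [179.9, -0.0, 87.3]
F [-0.3  0.   5.3] T [ 0.06  0.06 -0.04]
time_s: 8.85
ee_pos: [585.3, -184.4, 96.9]
ee_rot: [179.9, 0.0, 79.3]
F [ 1.2 -0.8  3.4] T [-0.11 -0.1  -0.05]
time_s: 9.15
ee_pos: [585.1, -184.3, 95.8]
ee_rot: [180.0, -0.0, 71.4]
force: [-1.2, -0.5, 3.9]
gripper_width: 55.7
F [-1.2 -0.5  3.9] T [ 0.03  0.03 -0.02]
```

Converted, 0.5 mm is 0.01, 4 degrees / 45 = 0.0889.

```bash
q(){ python3 -c "
from workcell import env, imaging, state, job_done
s=state();print('F',s['force'].round(1),'T',s['torque'].round(2))"; }
for i in 1; do python3 drive.py '[[0, 0, 0.01, 0, 0, 0.0889], [0, 0, 0.01, 0, 0, 0.0889], [0, 0, 0, 0, 0, 0]]'|head -3;q; python3 drive.py '[[0, 0, 0.01, 0, 0, 0.0667], [0, 0, 0.008, 0, 0, 0.0667], [0, 0, 0, 0, 0, 0]]'|head -3;q; python3 drive.py '[[0, 0, 0, 0, 0, 0.0667], [0, 0, 0, 0, 0, 0]]'|head -5;q;done
```

```text
time_s: 9.45
ee_pos: [585.2, -184.4, 94.5]
ee_rot: [180.0, -0.0, 63.4]
F [1.5 0.1 3.1] T [-0.09 -0.16 -0.05]
time_s: 9.75
ee_pos: [585.5, -184.4, 94.0]
ee_rot: [179.9, -0.0, 57.4]
F [1.  0.1 4.3] T [ 0.   -0.21 -0.  ]
time_s: 9.95
ee_pos: [585.8, -184.6, 93.9]
ee_rot: [179.9, -0.0, 54.4]
force: [1.7, 0.1, 4.2]
gripper_width: 55.6
F [1.7 0.1 4.2] T [-0.11 -0.39  0.15]
```

Converted, 3 degrees / 45 = 0.0667.

```bash
q(){ python3 -c "
from workcell import env, imaging, state, job_done
s=state();print('F',s['force'].round(1),'T',s['torque'].round(2))"; }
python3 drive.py '[[0, 0, 0, 0, 0, 0.0667], [0, 0, 0, 0, 0, 0]]'|head -3;q; python3 drive.py '[[0, 0, 0, 0, 0, 0.0667], [0, 0, 0, 0, 0, 0]]'|head -3;q
```

```text
time_s: 10.15
ee_pos: [585.5, -184.5, 93.9]
ee_rot: [179.9, -0.0, 51.4]
F [1.4 0.5 5.1] T [-0.13 -0.28  0.18]
time_s: 10.35
ee_pos: [585.3, -184.5, 93.9]
ee_rot: [179.9, -0.0, 48.4]
F [ 1.6 -0.9  4.8] T [-0.13 -0.18  0.19]
```

z has stopped falling at 93.9 after 5 mm of sink, and the torque is up. The lid is on its closing stop, so I'll let go, rise and check.

Converted, -40 mm is -0.8, -30 mm is -0.6.

```bash
python3 drive.py '[[0, 0, 0, 0, 0, 0], [0, 0, 0, 0, 0, 0], [0, 0, 0, 0, 0, 0], [0, 0, 0, 0, 0, 0], [0, 0, 0, 0, 0, 0], [0, 0, 0, 0, 0, 0]]' 91; python3 drive.py '[[0, 0, -0.3, 0, 0, 0], [0, 0, -0.4, 0, 0, 0], [0, 0, -0.6, 0, 0, 0], [0, 0, -0.6, 0, 0, 0], [0, 0, -0.6, 0, 0, 0], [0, 0, 0, 0, 0, 0]]'; python3 drive.py '[[-0.8, 0, 0, 0, 0, 0], [-0.8, 0, 0, 0, 0, 0], [-0.8, 0, 0, 0, 0, 0], [-0.8, 0, 0, 0, 0, 0], [0, 0, 0, 0, 0, 0], [0, 0, 0, 0, 0, 0]]'
python3 - <<'E'
from h import *
s=imaging.grab_frame('side');t=imaging.grab_frame('top')
cv2.imwrite('pics/end_side.png',np.hstack([cv2.resize(s[80:200,230:350],(500,500)),cv2.resize(t[120:240,370:490],(300,300)).copy().repeat(1,0) if 0 else cv2.copyMakeBorder(cv2.resize(t[120:240,370:490],(300,300)),0,200,0,0,0)]))
cv2.imwrite('pics/end_top.png',t)
E
```

```text
time_s: 10.95
ee_pos: [584.8, -184.3, 93.4]
ee_rot: [-180.0, 0.0, 48.2]
force: [-0.5, -0.8, -0.5]
gripper_width: 90.8
gripper_force: 0.0
time_s: 11.55
ee_pos: [587.3, -185.1, 223.5]
ee_rot: [179.5, -0.2, 48.2]
force: [0.4, 0.1, -0.5]
gripper_width: 91.1
gripper_force: 0.0
time_s: 12.15
ee_pos: [477.8, -303.8, 218.0]
ee_rot: [-179.9, -0.0, 48.1]
force: [0.6, 0.1, -0.7]
gripper_width: 91.0
gripper_force: 0.0
```

View pics/end_side.png

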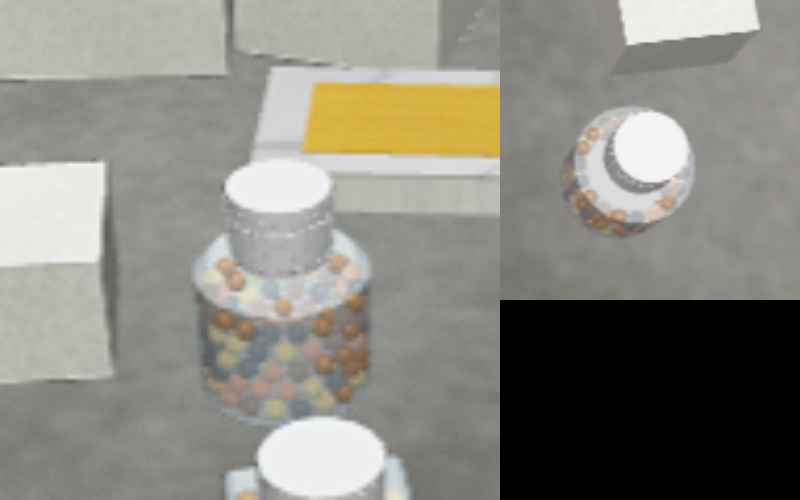

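View pics/end_top.png

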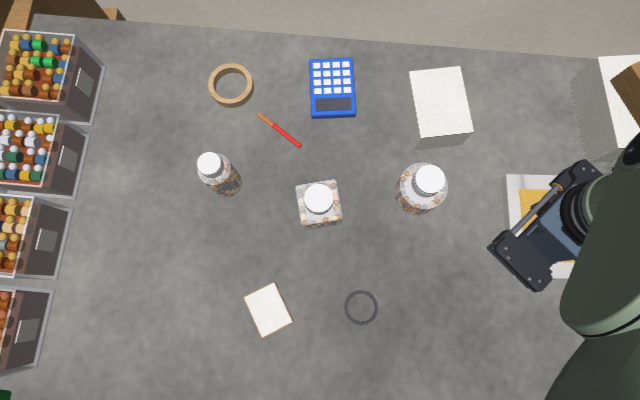

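The lid sits low and level (top centre about 297,125 in the side view), and the other jars have not moved. One numeric height check, using the lid top in both views before and after.

Run:
```python
from h import *
for z in (143,131,128,126): print(z,proj('side',(585.1,-184,z)),proj('top',(585.1,-184,z)))
im=cv2.imread('pics/end_top.png')
for (x,y),z in (((431,179),126),((209,163),150),((319,198),112)):
    c=im[y-30:y+31,x-30:x+31]
    k,l,s,ce=cv2.connectedComponentsWithStats(((c.min(2)>225)*255).astype('uint8'))
    i=1+s[1:,4].argmax();u,v=ce[i]+[x-30,y-30];print(u,v,plane('top',u,v,z))
```

```text
143 (np.float64(296.10407752120153), np.float64(117.39411881750095)) (np.float64(432.36570064312093), np.float64(175.93019529940437))
131 (np.float64(296.3089250483782), np.float64(122.33203558307413)) (np.float64(430.65595164513167), np.float64(177.68887922357658))
128 (np.float64(296.35959010016586), np.float64(123.5533332579777)) (np.float64(430.2368418570654), np.float64(178.11998440194031))
126 (np.float64(296.3932467520353), np.float64(124.364637879663)) (np.float64(429.95924512456713), np.float64(178.40552626300968))
429.92690513219287 178.39813374805598 [ 585.10872887 -183.93968344  126.        ]
208.42025316455695 162.68354430379748 [570.64030855 223.17538531 150.        ]
318.25117004680186 197.46333853354133 [532.99162278  19.77150313 112.        ]
```

Both views put the lid top at z = 126, which is fully home.

```bash
python3 -c "
from workcell import env, imaging, state, job_done
print(job_done())"
```

```text
the job is handed in; nothing more can be done
None
```

I turned the squat jar's lid back until it dropped, screwed it down fully home and released it, and handed the job in at about 12 s; the cameras show the lid top at 126 mm (fully home) and all three jars upright where they were, but no verdict was returned.

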